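# Clear the dessert board and ready the topping jars

### The arm

A 6-joint arm with a two-finger parallel gripper is mounted at the origin on the work surface. World frame = base frame: x ahead of the robot, y to its left, z up, the work surface at z = 0. Lengths are in m, angles in rad, forces in N, time in s.
With the tool pointing down it reaches from about 0.3 to 0.775 m from the base axis. Payload 14.6 kg.
Tool frame: the origin (TCP) lies on the centre line of the jaws, within the pads' length; the fingertips stand 17 mm ahead of it and the grasp point (between the pads) lies 2 mm behind it (env.tip_reach is the distance from the TCP to the fingertips, in m); z points along the fingers, y is the line along which they close (so a half turn about z gives the same grasp; the last joint's range is limited). The gripper opens to 85 mm and grips with 20 to 120 N. Pads are 22 mm wide; open, the fingers measure 114 mm over their backs; the gripper's body (76 mm by 85 mm) begins 54 mm behind the grasp point. The pads swing forward as they close: fully open they stand 13 mm farther back than shut.
Start: joints at [-1.254, 0.3, 1.521, -0, 1.321, -0.067], TCP at [0.206, -0.51, 0.248] pointing down, gripper open.
Joint ranges: [-3.03, 3.03], [-0.79, 2.21], [0.23, 2.52], [-1.04, 4.18], [0, 3.07], [-2.55, 2.55]. Speed limits (rad/s): [2.22, 2.22, 2.57, 3.14, 3.14, 3.14].

### API

Orientations are given as a unit quaternion [w, x, y, z].
In Python, from workcell import env gives the robot as it stands.
- The arm moves only by the tool arm_command, never from a script. Its arguments are lists of equal length, an entry for each row: "translation": the shift along the tool's x, y, z in mm, a list of three; "twist": the turn about the tool's z in degrees. In form: {"translation": [[tx, ty, tz], ...], "twist": [twist, ...]}. A call has 1 to 5 rows; each row is the pose to reach, as a shift and turn from the pose commanded when the call began, along the tool's axes at that moment; what a row does not reach only later rows make up. A row lasts 1/12 s, in which the tool goes at most 41.7 mm and 7.16 degrees, less where a joint would pass 70% of its speed; a pose out of reach is approached as far as the arm can. A call with a gripper value outside its range is refused whole. "jaw" is the finger opening in mm, from 0 to 85.4, set as the call begins (left out, the last holds). The fingers move at their own pace and stop on an object; "newtons" is the grip in N (left out, the last holds). Time passes only in rows, so rows that repeat a pose let the fingers close. It gives the time, the measured TCP pose, the force, the opening and the grip force at its end, in the units of the state.
- env.get_state(): the state, without advancing time (a new reading comes with each control period).
- env.read_camera(name): name is "scene" or "side" or "wrist"; returns a dict with "image" (420x560x3 uint8, red, green, blue), "mtx" (3x3 intrinsics, pixels), "cam_to_world" (4x4, takes a point from camera to world coordinates). Camera axes: x right, y down, z forward; pixel columns grow to the right and rows downward; lengths in m; the calibration is good to about 2 mm. A picture is of the moment at which its call begins. There is no depth.
- env.finish_job(): hands the job in; it is judged then, once.
The state is a dict: "clock": time; "joint_pos": joint angles; "joint_vel": joint speeds; "effort": joint torques, N m; "tcp_pos": TCP position; "orientation": TCP orientation; "contact_force": force on the tool from outside, world axes, zero at the start; "ft_torque": the same for the moment, N m; "opening": finger opening in m; "finger_force": force on a finger pad.
Only numpy, scipy, OpenCV 4.12 (cv2) and the standard library are available. Lean on these libraries where they do the work, as an engineer would, in place of code of your own. Each camera call takes 0.05 s, during which the arm holds its last target. There are 200 camera calls.

### The job

First clear the marble board: holding the scraper block, wipe every biscuit piece over the board's open edge into the round tray, never touching the pieces with the fingers. Then pulse each topping jar that is there on the mill base by pressing it upright onto the middle of the sprung pad, fully down for about a second, going from the widest jar to the narrowest. Finish with the jars standing upright on the cleared board away from its edges and the scraper block standing upright in the middle of its cork mat, and leave the bowl, saucers, server and cookie press where they are.

Things in the scene. Friction and masses are not known exactly. Their poses are not given: they have to be found in the camera images.
- board: raised marble serving board on short feet, fixed, 240 x 240 mm, flat top 46 mm above the sideboard; origin under its centre at sideboard height, z up. Dark wooden rims 8 mm wide, standing 12 mm above the marble, run along its -x, +x and -y sides (own axes); its +y edge is open and overhangs the tray
- tray: round aluminium tray, fixed, 300 mm across, rim 18 mm high, floor 4 mm thick; origin under its centre, which lies 175 mm along the board's +y from the board's centre, so that the tray reaches under the board's open edge
- mat: flat cork mat, fixed, 130 (x) x 100 (y) x 4 mm; origin under its centre
- scraper: scraper block, loose, about 250 g, stands upright on its lip on the mat: heavy black rubber lip 90 (x) x 44 (y) x 26 mm high, above it a wooden grip 70 (x) x 24 (y) mm up to 70 mm; origin at the centre of the underside, z up. Grasp across the 24 mm (y)
- mill: mill base, fixed: white round housing 110 mm across, 70 mm high, with a sprung black pad on top; origin under its centre
- pad (a joint): travel of the mill's sprung pad in m, 0 released, grows to 0.010 fully depressed; about 5 N starts it moving and about 14 N holds it fully down, so a jar's weight alone does not press it; it springs back. The press is complete above 0.008
- pad_top (a point): centre of the pad's upper face (80 mm across), 84 mm above the sideboard when released; moves down with the pad
- jar_wide: closed topping jar, brown filling with a thick heavy base and a steel cap, loose, may be absent; the wide one of three kinds: plain cylinder 68 mm across, 80 mm high, about 250 g; origin at the centre of its underside, z up
- jar_middle: closed topping jar, brown filling with a thick heavy base and a steel cap, loose, may be absent; the middle one of three kinds: plain cylinder 50 mm across, 80 mm high, about 250 g; origin at the centre of its underside, z up
- jar_narrow: closed topping jar, brown filling with a thick heavy base and a steel cap, loose, may be absent; the narrow one of three kinds: plain cylinder 38 mm across, 80 mm high, about 250 g; origin at the centre of its underside, z up
- bit0: loose hard biscuit piece with chocolate drops, 30 x 24 x 14 mm, 10 g, at first lying on the board, may be absent; origin at the centre of its underside
- bit1: loose hard biscuit piece with chocolate drops, 30 x 24 x 14 mm, 10 g, at first lying on the board, may be absent; origin at the centre of its underside
- bit2: loose hard biscuit piece with chocolate drops, 30 x 24 x 14 mm, 10 g, at first lying on the board, may be absent; origin at the centre of its underside
- bit3: loose hard biscuit piece with chocolate drops, 30 x 24 x 14 mm, 10 g, at first lying on the board, may be absent; origin at the centre of its underside
- bit4: loose hard biscuit piece with chocolate drops, 30 x 24 x 14 mm, 10 g, at first lying on the board, may be absent; origin at the centre of its underside
- bit5: loose hard biscuit piece with chocolate drops, 30 x 24 x 14 mm, 10 g, at first lying on the board, may be absent; origin at the centre of its underside
- bowl: bystander: crystal-style glass bowl with lid, 160 mm across, 120 mm high; origin under its centre
- saucers: bystander: two pink ceramic saucers stacked, 144 mm across, 25 mm high; origin under its centre
- press: bystander: standing plastic cookie press with a lever, 70 mm across the foot, 195 mm high; origin under its centre
- server: bystander: stainless dessert server, 240 mm long, lying flat along its own x

How it is judged:
By the outcome, as a careful person would: the job done as asked, in the order asked, and still so for the second after the job is handed in, with the robot touching nothing.
Of bit0, bit1, bit2, bit3, bit4, bit5 only 4 to 6 are there at a start; the rules pass over those that are not, and their reading is None.
Of jar_wide, jar_middle, jar_narrow only 2 to 3 are there at a start; the rules pass over those that are not, and their reading is None.
At some moment in a run one of scraper, jar_wide, jar_middle, jar_narrow may be knocked a few centimetres aside while the robot is not near it.
It also fails if it takes over 210 s, if anything falls off the work surface, if the arm or the gripper's body presses on something with over 40 N, if the wrist force passes 120 N, or if a joint passes its speed limit or range.

## Working session

There is one attempt and no reset: what is moved stays moved. The work goes in short steps, Python scripts to look and compute and a tool call to move; the robot and the scene stay as the last step left them, time stands still between calls to the robot, and variables do not carry over. Pictures are saved under pics/ and viewed, at most 14 in all, crops included, and the job is handed in when it is done.

Besides the shell and the picture viewer there is one more tool, called after ">>>" as name([rows], argument=value, ...), one row to a line, values as JSON. arm_command: Moves the arm, as the interface text tells. Its arguments: {"type":"object","properties":{"translation":{"type":"array"},"twist":{"type":"array"},"jaw":{"type":"number"},"newtons":{"type":"number"}},"required":["translation","twist"]}

```bash
mkdir -p pics; ls
python3 - <<'E'
from workcell import env
import cv2
for n in ("scene","side","wrist"):
    c=env.read_camera(n); cv2.imwrite(f"pics/{n}0.png",c["image"][:,:,::-1]); print(n,c["mtx"].round(1).tolist(),c["cam_to_world"].round(4).tolist())
print(env.get_state())
E
```

```text
pics
scene [[532.2, 0.0, 277.8], [0.0, 532.2, 222.3], [0.0, 0.0, 1.0]] [[0.8621, 0.3397, -0.376, 1.0626], [0.5065, -0.5553, 0.6596, -0.917], [0.0153, -0.7591, -0.6508, 0.9609], [0.0, 0.0, 0.0, 1.0]]
side [[425.4, 0.0, 272.5], [0.0, 425.4, 210.0], [0.0, 0.0, 1.0]] [[-0.9154, -0.2261, 0.333, 0.2276], [-0.4025, 0.5231, -0.7513, 0.644], [-0.0044, -0.8218, -0.5698, 0.6201], [0.0, 0.0, 0.0, 1.0]]
wrist [[349.6, 0.0, 284.0], [0.0, 349.6, 214.5], [0.0, 0.0, 1.0]] [[0.3756, -0.8766, -0.3007, 0.2845], [-0.9268, -0.3558, -0.1204, -0.4787], [-0.0014, 0.3239, -0.9461, 0.3721], [0.0, 0.0, 0.0, 1.0]]
{'clock': 0.15, 'joint_pos': array([-1.25361346e+00,  3.00332324e-01,  1.52141450e+00, -2.73371950e-06,
        1.32066841e+00, -6.66403534e-02]), 'joint_vel': array([ 1.59894011e-03, -2.15635877e-03, -3.57634336e-03,  1.12035259e-03,
        9.51724349e-04, -9.37178355e-05]), 'effort': array([ 2.46538402e-03, -5.43663561e+01, -3.61887610e+01, -1.17399227e-05,
        3.09141265e-03,  5.69747590e-05]), 'tcp_pos': array([ 0.20588765, -0.5098513 ,  0.24786791]), 'orientation': array([-4.07901128e-04,  9.81641269e-01,  1.90736075e-01, -5.27019125e-05]), 'contact_force': array([-1.32693882, -0.70117196, -0.22351262]), 'ft_torque': array([-0.01294816,  0.0153626 , -0.00767131]), 'finger_force': 0.0, 'opening': 0.0854221255385656}
```

View pics/scene0.png

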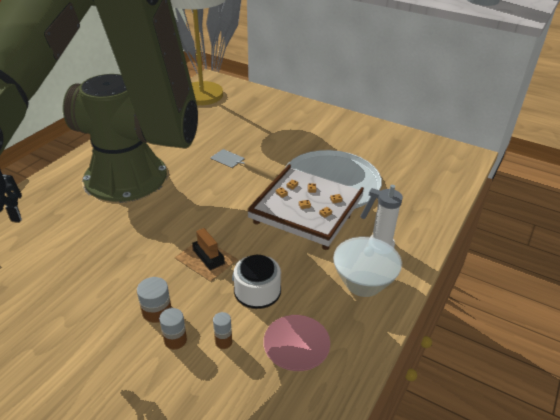

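View pics/side0.png

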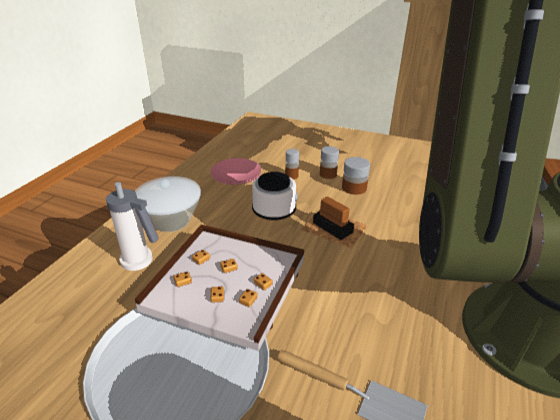

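The scene picture shows six bits on the board around (308,203), the tray behind its far edge, the scraper at (207,248) and the mill at (257,278). The three jars have caps at (153,287), (172,318) and (222,322). The side picture agrees, with the board at (220,285) and the jars near (291–356,155–165). I'll enlarge both for more exact points.

Run:
```python
import cv2
a=cv2.imread("pics/scene0.png")[150:360,125:405]; cv2.imwrite("pics/sc_crop.png",cv2.resize(a,None,fx=2.85,fy=2.85,interpolation=cv2.INTER_CUBIC))
a=cv2.imread("pics/side0.png")[140:350,120:400]; cv2.imwrite("pics/sd_crop.png",cv2.resize(a,None,fx=2.85,fy=2.85,interpolation=cv2.INTER_CUBIC))
```

```text
(no output)
```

View pics/sc_crop.png

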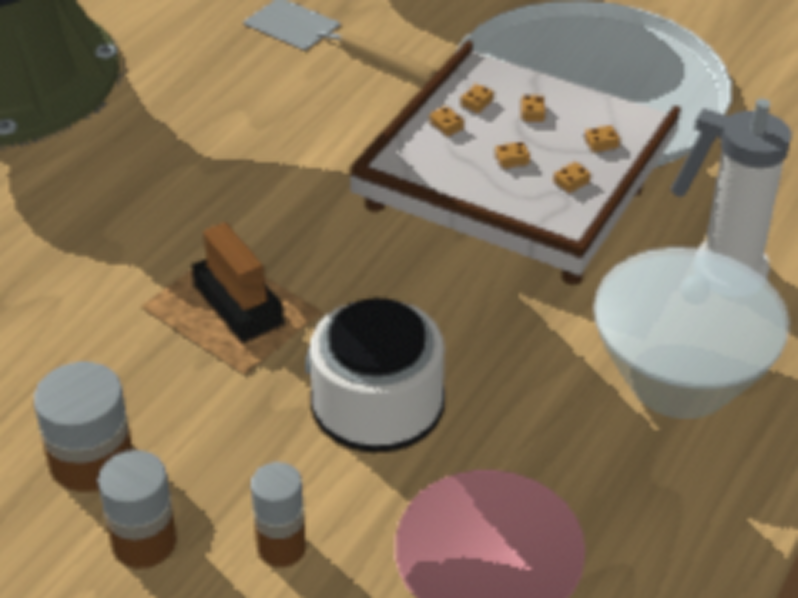

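View pics/sd_crop.png

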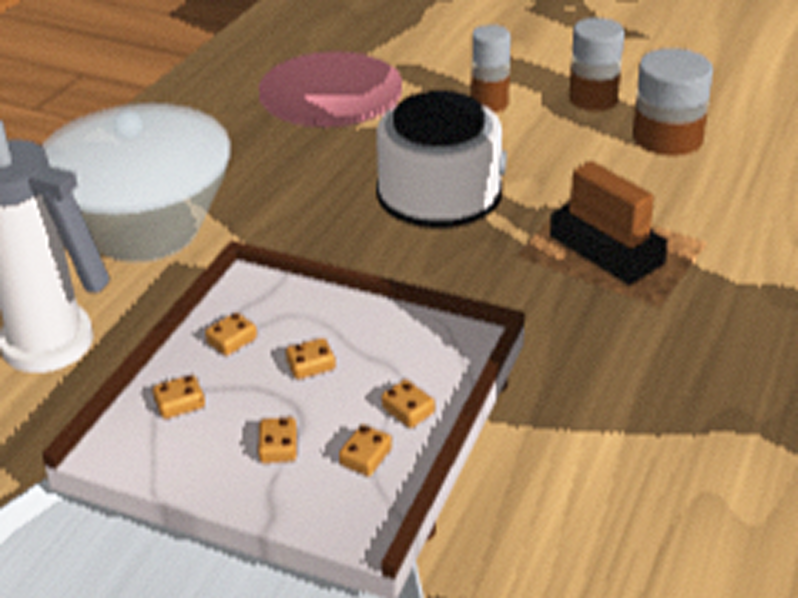

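Crops: the six bits lie well inside the rims. The scraper's long axis runs from upper left to lower right in both crops. I'll triangulate the marked points now.

```bash
cat > h.py <<'E'
import numpy as np
CAM={"scene":(532.2,277.8,222.3,[[0.8621,0.3397,-0.376,1.0626],[0.5065,-0.5553,0.6596,-0.917],[0.0153,-0.7591,-0.6508,0.9609]]),
"side":(425.4,272.5,210.0,[[-0.9154,-0.2261,0.333,0.2276],[-0.4025,0.5231,-0.7513,0.644],[-0.0044,-0.8218,-0.5698,0.6201]])}
OFF={"scene":(125,150),"side":(120,140)}
def ray(n,p,crop=True):
    f,cx,cy,T=CAM[n];T=np.array(T)
    if crop:p=np.array(p)/2.85+OFF[n]
    d=T[:,:3]@[(p[0]-cx)/f,(p[1]-cy)/f,1]
    return T[:,3],d/np.linalg.norm(d)
def tri(a,b,crop=True):
    o1,d1=ray("scene",a,crop);o2,d2=ray("side",b,crop)
    s=np.linalg.lstsq(np.c_[d1,-d2],o2-o1,rcond=None)[0]
    p,q=o1+s[0]*d1,o2+s[1]*d2
    return (p+q)/2,np.linalg.norm(p-q)
def atz(n,p,z,crop=True):
    o,d=ray(n,p,crop);return o+d*(z-o[2])/d[2]
E
python3 - <<'E'
from h import *
P=dict(A=((355,170),(523,316)),B=((585,248),(236,245)),C=((470,43),(388,572)),D=((678,108),(50,460)),
wide=((81,393),(675,66)),mid=((134,473),(598,31)),nar=((277,478),(491,36)),pad=((378,336),(440,118)),
grip=((235,252),(612,189)),g1=((213,229),(643,210)),g2=((256,272),(581,168)))
for k,(a,b) in P.items():
    p,e=tri(a,b);print(k,(p*1000).round(0),"gap",round(e*1000,1))
print("bits scene", [ (atz("scene",p,.06)*1000).round(0)[:2].tolist() for p in [(478,95),(447,119),(534,106),(602,137),(512,152),(573,175)]])
print("bits side ", [ (atz("side",p,.06)*1000).round(0)[:2].tolist() for p in [(365,444),(408,398),(278,434),(178,391),(310,353),(231,329)]])
print("mat",[ (atz("scene",p,.004)*1000).round(0)[:2].tolist() for p in [(143,306),(247,374)]],[ (atz("side",p,.004)*1000).round(0)[:2].tolist() for p in [(518,262),(655,300),(702,240)]])
E
```

```text
A [444.   8.  53.] gap 6.0
B [679.  18.  55.] gap 8.5
C [435. 248.  53.] gap 2.6
D [667. 256.  54.] gap 5.0
wide [ 428. -359.   77.] gap 3.2
mid [ 515. -400.   78.] gap 1.5
nar [ 608. -349.   77.] gap 1.8
pad [ 592. -186.   77.] gap 4.2
grip [ 426. -155.   67.] gap 3.0
g1 [ 394. -140.   66.] gap 1.7
g2 [ 458. -170.   70.] gap 4.5
bits scene [[492.0, 165.0], [485.0, 115.0], [548.0, 178.0], [627.0, 169.0], [564.0, 102.0], [629.0, 102.0]]
bits side  [[487.0, 170.0], [479.0, 122.0], [541.0, 184.0], [621.0, 176.0], [559.0, 109.0], [622.0, 109.0]]
mat [[356.0, -203.0], [484.0, -222.0]] [[488.0, -112.0], [370.0, -109.0], [355.0, -203.0]]
```

```bash
cat >> h.py <<'E'
import math,json
def pose(s):
    w,x,y,z=s["orientation"]
    return np.array(s["tcp_pos"])*1000, math.degrees(math.atan2(2*(x*y+w*z),1-2*(y*y+z*z)))
def plan(p,phi,targets,vmax=38):
    """targets: (x,y,z,phi[,v]) mm/deg; prints calls of <=5 rows in tool axes at each call start"""
    p=np.array(p,float);rows=[]
    for t in targets:
        q=np.array(t[:3],float);dphi=(t[3]-phi+180)%360-180;v=t[4] if len(t)>4 else vmax
        n=max(1,math.ceil(np.linalg.norm(q-p)/v),math.ceil(abs(dphi)/6.8))
        rows+=[(p+(q-p)*i/n,phi+dphi*i/n) for i in range(1,n+1)];p=q;phi=phi+dphi
    return rows
def calls(s,targets,vmax=38):
    p,phi=pose(s);rows=plan(p,phi,targets,vmax)
    for k in range(0,len(rows),5):
        a=math.radians(phi);X=np.array([math.cos(a),math.sin(a),0]);Y=np.array([math.sin(a),-math.cos(a),0])
        T=[];W=[]
        for q,f in rows[k:k+5]:
            d=q-p;T.append([round(float(d@X)),round(float(d@Y)),round(float(-d[2]))]);W.append(round(phi-f))
        print(json.dumps(dict(translation=T,twist=W)))
        # follow the rounded command
        p=p+T[-1][0]*X+T[-1][1]*Y+np.array([0,0,-T[-1][2]]);phi=phi-W[-1]
E
python3 - <<'E'
from h import *; from workcell import env
s=env.get_state();print(pose(s));calls(s,[(426,-155,230,-25)])
E
```

```text
(array([ 205.8876514 , -509.85129919,  247.86790645]), 21.9914883129169)
{"translation": [[31, -22, 2], [61, -45, 3], [92, -67, 5], [123, -90, 6], [153, -112, 8]], "twist": [4, 9, 13, 17, 21]}
{"translation": [[21, -32, 2], [41, -64, 3], [62, -96, 5], [82, -128, 7], [103, -160, 8]], "twist": [5, 9, 13, 17, 22]}
{"translation": [[7, -37, 2]], "twist": [4]}
```

>>> arm_command([
  [31,-22,2],
  [61,-45,3],
  [92,-67,5],
  [123,-90,6],
  [153,-112,8],
], twist=[4,9,13,17,21])

```text
clock: 0.57
tcp_pos: [0.3064, -0.3471, 0.2402]
orientation: [-0.0, 1.0, 0.007, 0.0]
contact_force: [0.7, -1.2, 0.5]
opening: 0.0852
finger_force: 0.0
```

>>> arm_command([
  [21,-32,2],
  [41,-64,3],
  [62,-96,5],
  [82,-128,7],
  [103,-160,8],
], twist=[5,9,13,17,22])

```text
clock: 0.98
tcp_pos: [0.4065, -0.1853, 0.2321]
orientation: [-0.0, 0.983, -0.184, -0.0]
contact_force: [-0.2, -0.4, -0.1]
opening: 0.0853
finger_force: 0.0
```

>>> arm_command([
  [7,-37,2],
  [7,-37,2],
  [7,-37,2],
], twist=[4,4,4])

```text
clock: 1.23
tcp_pos: [0.4264, -0.1537, 0.23]
orientation: [-0.0, 0.977, -0.215, -0.0]
contact_force: [-0.5, -0.1, -0.7]
opening: 0.0853
finger_force: 0.0
```

Run:
```python
from workcell import env; from h import *
import cv2,json
print(pose(env.get_state()),env.get_state()["joint_pos"].round(2))
c=env.read_camera("wrist");cv2.imwrite("pics/w1.png",c["image"][:,:,::-1]); print(c["cam_to_world"].round(4).tolist())
```

```text
(array([ 426.37621826, -153.66466255,  230.03351892]), -24.80125542027649) [-0.43  0.1   1.8  -0.    1.24  1.58]
[[-0.4183, -0.8591, -0.295, 0.5033], [-0.9083, 0.3954, 0.1366, -0.1889], [-0.0007, 0.3251, -0.9457, 0.3543], [0.0, 0.0, 0.0, 1.0]]
```

View pics/w1.png

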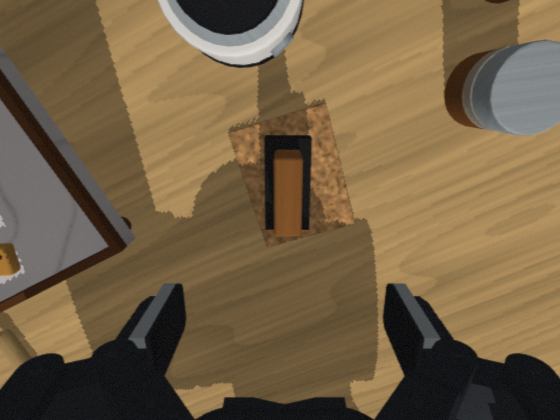

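The wrist picture shows the scraper at (288,190), with grip top corners (275,150), (302,150), (299,236) and (274,236). The mat corners are (229,131), (325,101), (354,222) and (270,246).

```bash
cat >> h.py <<'E'
def wz(T,p,z):
    T=np.array(T);d=T[:3,:3]@[(p[0]-284)/349.6,(p[1]-214.5)/349.6,1]
    return (T[:3,3]+d*(z-T[2,3])/d[2])*1000
E
python3 - <<'E'
from h import *
T=[[-0.4183,-0.8591,-0.295,0.5033],[-0.9083,0.3954,0.1366,-0.1889],[-0.0007,0.3251,-0.9457,0.3543]]
for n,z,L in (("grip",.07,[(275,150),(302,150),(299,236),(274,236)]),("lip",.03,[(265,136),(311,136)]),("mat",.004,[(229,131),(325,101),(354,222),(270,246)])):
    q=np.array([wz(T,p,z)[:2] for p in L]);print(n,q.round(0).tolist(),q.mean(0).round(1),[round(math.degrees(math.atan2(*(q[(i+1)%len(q)]-q[i])[::-1])),1) for i in range(len(q))])
E
```

```text
grip [[468.0, -164.0], [459.0, -184.0], [391.0, -151.0], [400.0, -131.0]] [ 429.4 -157.8] [-114.7, 154.2, 65.3, -25.9]
lip [[478.0, -158.0], [461.0, -196.0]] [ 469.3 -177. ] [-114.7, 65.3]
mat [[495.0, -126.0], [482.0, -222.0], [355.0, -203.0], [367.0, -109.0]] [ 424.8 -164.7] [-98.0, 171.4, 82.5, -7.3]
```

Run:
```python
from h import *; from workcell import env
s=env.get_state();print(env.tip_reach);calls(s,[(426,-156,55,-25.4)])
```

```text
0.017
{"translation": [[0, 0, 35], [0, 0, 70], [0, 1, 105], [1, 1, 140], [1, 1, 175]], "twist": [0, 0, 0, 0, 1]}
```

>>> arm_command([
  [0,0,35],
  [0,0,70],
  [0,1,105],
  [1,2,140],
  [1,2,175],
], twist=[0,0,0,0,1], jaw=60)

```text
clock: 1.7
tcp_pos: [0.4253, -0.1587, 0.054]
orientation: [0.0, 0.974, -0.225, 0.0]
contact_force: [1.1, 0.0, -0.4]
opening: 0.0599
finger_force: 0.0
```

>>> arm_command([
  [0,0,0],
  [0,0,0],
  [0,0,0],
  [0,0,0],
  [0,0,0],
], twist=[0,0,0,0,0], jaw=5, newtons=60)

```text
clock: 2.12
tcp_pos: [0.4267, -0.1578, 0.0571]
orientation: [0.0, 0.974, -0.225, 0.002]
contact_force: [1.0, 0.3, 6.2]
opening: 0.0236
finger_force: 61.3
```

>>> arm_command([
  [0,0,0],
  [0,0,0],
], twist=[0,0])

```text
clock: 2.28
tcp_pos: [0.4267, -0.1577, 0.057]
orientation: [0.0, 0.974, -0.225, 0.001]
contact_force: [-2.9, 0.0, 9.7]
opening: 0.0233
finger_force: 61.9
```

Run:
```python
from h import *; from workcell import env
s=env.get_state();print(pose(s),s["opening"],s["finger_force"])
# board frame
yaw=2.2;c=np.array([556,132]);a=math.radians(yaw)
def B(x,y,z,v=38): return (*(c+[x*math.cos(a)-y*math.sin(a),x*math.sin(a)+y*math.cos(a)]),z,yaw,v)
calls(s,[(426,-156,150,-25),B(0,-79,150),B(0,-79,103)])
```

```text
(array([ 426.72517266, -157.74934574,   57.04093549]), -25.987463549643163) 0.02328925844969427 61.87845468521118
{"translation": [[0, 0, -31], [-1, -1, -62], [-1, -1, -93], [3, -36, -93], [7, -72, -93]], "twist": [0, -1, -1, -5, -9]}
{"translation": [[9, -34, 0], [18, -68, 0], [28, -102, 0], [37, -136, 0], [47, -170, 0]], "twist": [-4, -8, -11, -15, -19]}
{"translation": [[0, 0, 24], [0, 0, 47]], "twist": [0, 0]}
```

>>> arm_command([
  [0,0,-31],
  [-1,-1,-62],
  [-1,-1,-93],
  [3,-36,-93],
  [7,-72,-93],
], twist=[0,-1,-1,-5,-9])

```text
clock: 2.7
tcp_pos: [0.4648, -0.096, 0.1513]
orientation: [0.0, 0.989, -0.148, 0.003]
contact_force: [0.4, -0.8, -2.7]
opening: 0.0233
finger_force: 60.1
```

>>> arm_command([
  [9,-34,0],
  [18,-68,0],
  [28,-102,0],
  [37,-136,0],
  [47,-167,0],
], twist=[-4,-8,-11,-15,-19])

```text
clock: 3.12
tcp_pos: [0.5583, 0.0524, 0.1493]
orientation: [-0.0, 1.0, 0.019, 0.001]
contact_force: [0.4, -0.2, -2.1]
opening: 0.0233
finger_force: 60.1
```

>>> arm_command([
  [0,0,0],
  [0,0,15],
  [0,0,15],
], twist=[0,0,0])

```text
clock: 3.37
tcp_pos: [0.5567, 0.0507, 0.1319]
orientation: [0.0, 1.0, 0.018, -0.001]
contact_force: [-0.4, -1.1, -3.8]
opening: 0.0233
finger_force: 60.2
```

Run:
```python
from h import *; from workcell import env
import cv2
s=env.get_state();print(pose(s),s["opening"],s["finger_force"])
c=env.read_camera("side");cv2.imwrite("pics/s1.png",cv2.resize(c["image"][140:350,120:400,::-1],None,fx=2.85,fy=2.85))
c=env.read_camera("wrist");cv2.imwrite("pics/w2.png",c["image"][:,:,::-1]); print(c["cam_to_world"].round(4).tolist())
```

```text
(array([556.72937749,  50.65249262, 131.88287855]), 2.043588202169206) 0.02332353968776652 60.17406463623047
[[0.0362, -0.9448, -0.3258, 0.6417], [-0.9993, -0.0344, -0.0112, 0.0531], [-0.0006, 0.326, -0.9454, 0.257], [0.0, 0.0, 0.0, 1.0]]
```

View pics/s1.png

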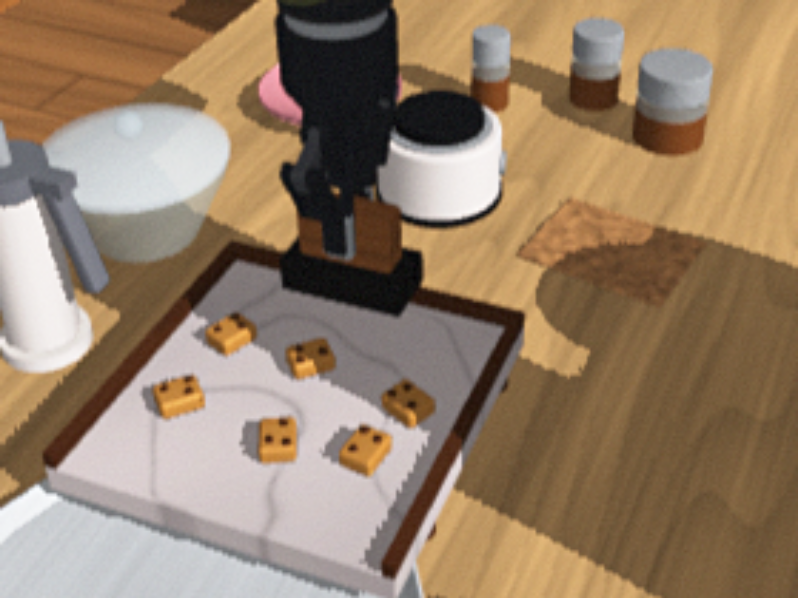

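The block hangs upright in the gripper at about (350,270), behind all six bits. The mat and the jars are unmoved. Lowering now.

>>> arm_command([
  [0,0,15],
  [0,0,24],
  [0,0,30],
  [0,0,30],
  [0,0,30],
], twist=[0,0,0,0,0])

```text
clock: 3.88
tcp_pos: [0.5576, 0.0501, 0.1035]
orientation: [-0.0, 1.0, 0.017, -0.0]
contact_force: [0.3, 0.3, -2.8]
opening: 0.0225
finger_force: 60.3
```

>>> arm_command([
  [0,-15,2],
  [0,-34,2],
  [0,-53,2],
  [0,-72,2],
  [0,-91,2],
], twist=[0,0,0,0,0])

```text
clock: 4.3
tcp_pos: [0.5547, 0.1421, 0.1022]
orientation: [-0.0, 1.0, 0.017, 0.001]
contact_force: [0.3, 0.5, -1.6]
opening: 0.0232
finger_force: 60.2
```

>>> arm_command([
  [0,-20,0],
  [0,-40,0],
  [0,-60,0],
  [0,-80,0],
  [0,-102,0],
], twist=[0,0,0,0,0])

```text
clock: 4.72
tcp_pos: [0.5511, 0.244, 0.1022]
orientation: [-0.0, 1.0, 0.017, 0.0]
contact_force: [1.3, 0.3, -1.9]
opening: 0.0232
finger_force: 60.2
```

>>> arm_command([
  [0,0,0],
  [0,0,0],
], twist=[0,0])

```text
clock: 4.88
tcp_pos: [0.5509, 0.244, 0.1018]
orientation: [-0.0, 1.0, 0.018, 0.0]
contact_force: [0.3, -1.7, -2.3]
opening: 0.0232
finger_force: 60.3
```

Run:
```python
from h import *; from workcell import env
import cv2
s=env.get_state();print(pose(s),s["opening"],s["finger_force"])
c=env.read_camera("side");cv2.imwrite("pics/s2.png",cv2.resize(c["image"][140:420,60:430,::-1],None,fx=2,fy=2))
```

```text
(array([550.90272408, 243.97557598, 101.82562319]), 2.08145058009838) 0.023190202038091464 60.273191928863525
```

View pics/s2.png

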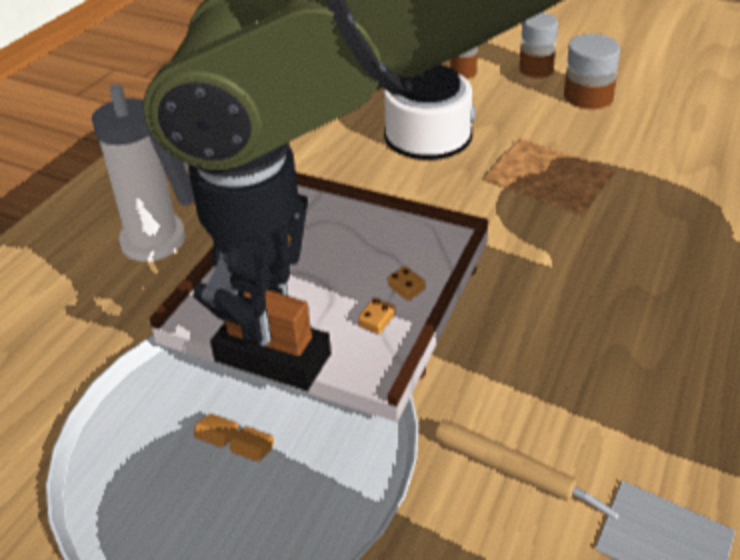

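Two bits are in the tray at (215,430) and (250,443). Two remain at (405,283) and (377,315), and the arm hides the last two. I'll do both remaining columns next.

```bash
cat >> h.py <<'E'
yaw=2.2;bc=np.array([556,132]);ba=math.radians(yaw)
def B(x,y,z,v=38,f=yaw): return (*(bc+[x*math.cos(ba)-y*math.sin(ba),x*math.sin(ba)+y*math.cos(ba)]),z,f,v)
E
python3 - <<'E'
from h import *; from workcell import env
s=env.get_state()
calls(s,[B(-3,113,145),B(-59,-82,145,41),B(-59,-82,102,30),B(-59,113,102,20)])
E
```

```text
{"translation": [[-1, -1, -22], [-2, -2, -43], [-13, 37, -43], [-24, 76, -43], [-36, 115, -43]], "twist": [0, 0, 0, 0, 0]}
{"translation": [[-11, 39, 0], [-22, 78, 0], [-22, 78, 21], [-22, 78, 43], [-22, 59, 43]], "twist": [0, 0, 0, 0, 0]}
{"translation": [[0, -20, 0], [0, -39, 0], [0, -59, 0], [0, -78, 0], [0, -98, 0]], "twist": [0, 0, 0, 0, 0]}
{"translation": [[0, -19, 0], [0, -39, 0], [0, -58, 0], [0, -78, 0]], "twist": [0, 0, 0, 0]}
```

>>> arm_command([
  [-1,-1,-22],
  [-2,-2,-43],
  [-13,37,-43],
  [-24,76,-43],
  [-36,115,-43],
], twist=[0,0,0,0,0])

```text
clock: 5.35
tcp_pos: [0.5184, 0.125, 0.1448]
orientation: [0.0, 1.0, 0.017, 0.0]
contact_force: [1.2, -0.7, -3.2]
opening: 0.0234
finger_force: 60.4
```

>>> arm_command([
  [-11,39,0],
  [-22,78,0],
  [-22,78,0],
  [-22,78,30],
  [-22,78,43],
], twist=[0,0,0,0,0])

```text
clock: 5.77
tcp_pos: [0.4991, 0.0466, 0.1001]
orientation: [0.0, 1.0, 0.016, -0.0]
contact_force: [0.2, 0.3, -3.0]
opening: 0.0236
finger_force: 60.4
```

>>> arm_command([
  [0,-15,0],
  [0,-34,0],
  [0,-54,0],
  [0,-76,0],
  [0,-98,0],
], twist=[0,0,0,0,0])

```text
clock: 6.18
tcp_pos: [0.4963, 0.1462, 0.1017]
orientation: [0.0, 1.0, 0.017, 0.0]
contact_force: [0.5, 0.4, -2.3]
opening: 0.0235
finger_force: 61.7
```

>>> arm_command([
  [0,-20,0],
  [0,-40,0],
  [0,-60,0],
  [0,-80,0],
  [0,-97,0],
], twist=[0,0,0,0,0])

```text
clock: 6.6
tcp_pos: [0.493, 0.2436, 0.1017]
orientation: [-0.0, 1.0, 0.017, 0.0]
contact_force: [1.0, -0.2, -2.1]
opening: 0.0234
finger_force: 61.8
```

>>> arm_command([
  [0,0,0],
  [0,0,0],
], twist=[0,0])

```text
clock: 6.77
tcp_pos: [0.4929, 0.2429, 0.1015]
orientation: [0.0, 1.0, 0.018, 0.0]
contact_force: [0.2, 0.1, -1.9]
opening: 0.0231
finger_force: 61.7
```

Run:
```python
from h import *; from workcell import env
s=env.get_state();print(pose(s))
calls(s,[B(-59,113,145),B(62,-82,145,41),B(62,-82,145,41),B(62,-82,102,30),B(62,113,102,20)])
```

```text
(array([492.94574016, 242.91512565, 101.47043848]), 2.0138006578375496)
{"translation": [[0, 0, -22], [0, 0, -44], [20, 33, -44], [40, 65, -44], [61, 98, -44]], "twist": [0, 0, 0, 0, 0]}
{"translation": [[20, 32, 0], [40, 64, 0], [60, 97, 0], [60, 97, 0], [60, 97, 22]], "twist": [0, 0, 0, 0, 0]}
{"translation": [[0, 0, 21], [0, -20, 21], [0, -39, 21], [0, -59, 21], [0, -78, 21]], "twist": [0, 0, 0, 0, 0]}
{"translation": [[0, -20, 0], [0, -39, 0], [0, -59, 0], [0, -78, 0], [0, -98, 0]], "twist": [0, 0, 0, 0, 0]}
{"translation": [[0, -19, 0]], "twist": [0]}
```

>>> arm_command([
  [0,0,-22],
  [0,0,-44],
  [20,33,-44],
  [40,65,-44],
  [60,98,-44],
], twist=[0,0,0,0,0])

```text
clock: 7.18
tcp_pos: [0.5569, 0.1449, 0.1461]
orientation: [0.0, 1.0, 0.017, 0.001]
contact_force: [-0.2, 0.2, -2.9]
opening: 0.0233
finger_force: 61.7
```

>>> arm_command([
  [20,32,0],
  [40,64,0],
  [58,97,0],
  [58,97,0],
  [58,97,22],
], twist=[0,0,0,0,0])

```text
clock: 7.6
tcp_pos: [0.6198, 0.0488, 0.1268]
orientation: [0.0, 1.0, 0.015, 0.003]
contact_force: [0.8, -0.0, -0.8]
opening: 0.0233
finger_force: 62.0
```

>>> arm_command([
  [0,0,21],
  [0,-15,21],
  [0,-34,21],
  [0,-55,21],
  [0,-76,21],
], twist=[0,0,0,0,0])

```text
clock: 8.02
tcp_pos: [0.6147, 0.1277, 0.1024]
orientation: [0.0, 1.0, 0.016, -0.0]
contact_force: [-0.1, -0.6, -1.2]
opening: 0.0234
finger_force: 62.5
```

>>> arm_command([
  [0,-20,0],
  [0,-40,0],
  [0,-60,0],
  [0,-80,0],
  [0,-100,0],
], twist=[0,0,0,0,0])

```text
clock: 8.43
tcp_pos: [0.6114, 0.2279, 0.1025]
orientation: [0.0, 1.0, 0.017, -0.0]
contact_force: [-0.3, -0.1, -2.1]
opening: 0.0236
finger_force: 62.5
```

>>> arm_command([
  [0,-19,0],
  [0,-19,0],
  [0,-19,0],
  [0,-19,-30],
  [0,-19,-60],
], twist=[0,0,0,0,0])

```text
clock: 8.85
tcp_pos: [0.6102, 0.2453, 0.1613]
orientation: [0.001, 1.0, 0.017, -0.002]
contact_force: [0.0, -1.0, -1.5]
opening: 0.0235
finger_force: 62.3
```

Run:
```python
from h import *; from workcell import env
s=env.get_state();print(pose(s))
calls(s,[(556,120,165,2),(426,-156,165,-8)])
```

```text
(array([610.20936884, 245.33343871, 161.33573429]), 1.9076458118293669)
{"translation": [[-15, 31, -1], [-29, 62, -2], [-44, 93, -3], [-58, 123, -4], [-74, 154, -4]], "twist": [0, 0, 0, 0, 1]}
{"translation": [[-15, 30, 0], [-30, 60, 0], [-45, 91, 0], [-60, 121, 0], [-74, 152, 0]], "twist": [1, 2, 3, 4, 6]}
{"translation": [[-12, 32, 0], [-24, 63, 0], [-35, 95, 0]], "twist": [1, 2, 3]}
```

>>> arm_command([
  [-15,31,0],
  [-29,62,0],
  [-44,93,0],
  [-58,123,0],
  [-74,154,0],
], twist=[0,0,0,0,1])

```text
clock: 9.27
tcp_pos: [0.5412, 0.088, 0.1624]
orientation: [0.0, 1.0, 0.008, 0.0]
contact_force: [1.1, -0.7, -2.1]
opening: 0.0231
finger_force: 62.4
```

>>> arm_command([
  [-15,30,0],
  [-30,60,0],
  [-45,91,0],
  [-60,121,0],
  [-74,152,0],
], twist=[1,2,3,4,6])

```text
clock: 9.68
tcp_pos: [0.4691, -0.0649, 0.1625]
orientation: [0.0, 0.999, -0.045, 0.0]
contact_force: [1.0, -0.9, -2.2]
opening: 0.0235
finger_force: 62.4
```

>>> arm_command([
  [-12,32,0],
  [-24,63,0],
  [-35,98,0],
  [-35,98,0],
  [-35,98,0],
], twist=[1,2,3,3,3])

```text
clock: 10.1
tcp_pos: [0.4261, -0.1593, 0.1625]
orientation: [0.0, 0.997, -0.072, 0.0]
contact_force: [1.1, 0.5, -2.5]
opening: 0.0233
finger_force: 62.6
```

Run:
```python
from h import *; from workcell import env
import cv2
s=env.get_state();print(pose(s))
a=env.read_camera("side")["image"][130:420,60:430,::-1];b=env.read_camera("scene")["image"][140:370,110:410,::-1]
a=cv2.resize(a,(400,314));b=cv2.resize(b,(400,307));
cv2.imwrite("pics/s3.png",cv2.resize(np.hstack([a[:307],b]),None,fx=1,fy=1))
calls(s,[(424.5,-162.5,62,-8,25)])
c=env.read_camera("side")["image"];cv2.imwrite("pics/s3full.png",c[:,:,::-1])
```

```text
(array([ 426.07617397, -159.28964355,  162.50955124]), -8.28441054685369)
{"translation": [[0, 1, 20], [0, 1, 40], [-1, 2, 60], [-1, 3, 80], [-1, 3, 101]], "twist": [0, 0, 0, 0, 0]}
```

View pics/s3.png

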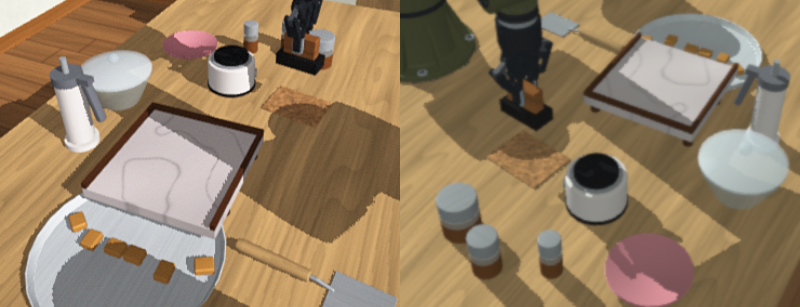

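All six bits lie in the tray, near (75–205, 220–270) in the left panel, and the board is clear. Setting the scraper down on its mat.

>>> arm_command([
  [0,1,25],
  [0,2,50],
  [-1,3,75],
  [-1,3,95],
  [-1,3,102],
], twist=[0,0,0,0,0])

```text
clock: 10.67
tcp_pos: [0.4251, -0.1586, 0.0578]
orientation: [-0.001, 0.998, -0.069, -0.002]
contact_force: [-0.6, 0.4, -3.5]
opening: 0.0234
finger_force: 62.5
```

>>> arm_command([
  [0,0,1],
  [0,0,2],
  [0,0,3],
  [0,0,3],
], twist=[0,0,0,0])

```text
clock: 11.0
tcp_pos: [0.4266, -0.16, 0.0582]
orientation: [0.0, 0.998, -0.07, 0.001]
contact_force: [0.1, -0.6, -2.8]
opening: 0.0233
finger_force: 62.5
```

>>> arm_command([
  [0,1,1],
  [0,1,2],
  [0,1,3],
  [0,1,3],
], twist=[0,0,0,0])

```text
clock: 11.33
tcp_pos: [0.4266, -0.1615, 0.056]
orientation: [0.001, 0.998, -0.07, 0.001]
contact_force: [-6.4, -0.8, 20.3]
opening: 0.0234
finger_force: 66.1
```

>>> arm_command([
  [0,0,-1],
  [0,0,-1],
], twist=[0,0])

```text
clock: 11.5
tcp_pos: [0.4264, -0.1612, 0.0561]
orientation: [0.0, 0.998, -0.07, 0.001]
contact_force: [-0.1, -1.6, 6.1]
opening: 0.0232
finger_force: 64.1
```

>>> arm_command([
  [0,0,0],
  [0,0,0],
  [0,0,0],
  [0,0,0],
  [0,0,-20],
], twist=[0,0,0,0,0], jaw=70, newtons=40)

```text
clock: 11.92
tcp_pos: [0.4244, -0.1602, 0.0729]
orientation: [-0.001, 0.998, -0.07, -0.002]
contact_force: [-0.4, 0.8, 0.5]
opening: 0.0701
finger_force: 0.0
```

>>> arm_command([
  [0,0,-35],
  [0,0,-70],
  [0,0,-105],
  [0,0,-140],
  [0,0,-160],
], twist=[0,0,0,0,0], jaw=85)

```text
clock: 12.33
tcp_pos: [0.4263, -0.161, 0.239]
orientation: [0.001, 0.998, -0.07, 0.002]
contact_force: [0.1, -1.0, 0.4]
opening: 0.0851
finger_force: 0.0
```

Run:
```python
from h import *; from workcell import env
import cv2
s=env.get_state();print(pose(s),s["joint_pos"].round(2))
c=env.read_camera("wrist");cv2.imwrite("pics/w3.png",c["image"][:,:,::-1]); print(c["cam_to_world"].round(4).tolist())
calls(s,[(500,-280,230,-8)])
```

```text
(array([ 426.32682382, -161.03942992,  239.02561453]), -8.005557633535444) [-0.44  0.09  1.79  0.    1.25  1.27]
[[-0.138, -0.9381, -0.3177, 0.5097], [-0.9904, 0.1309, 0.0438, -0.1726], [0.0005, 0.3207, -0.9472, 0.3636], [0.0, 0.0, 0.0, 1.0]]
{"translation": [[22, 27, 2], [45, 54, 5], [67, 81, 7], [90, 108, 9]], "twist": [0, 0, 0, 0]}
```

View pics/w3.png

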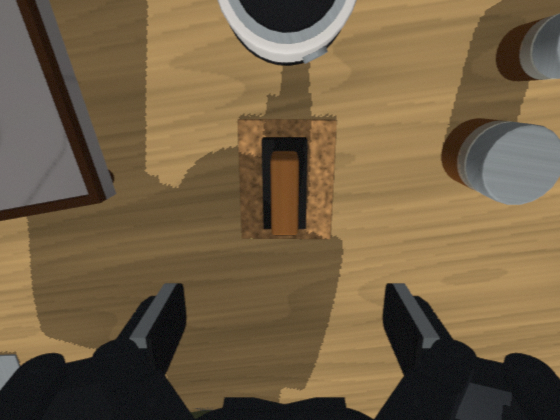

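The scraper stands upright on the mat. The lip spans (262–307, 138–228) and the mat spans (238–336, 117–240). I'll check the centring numerically and move on to look at the jars and mill.

>>> arm_command([
  [22,29,2],
  [45,58,5],
  [66,88,7],
  [88,118,9],
  [88,118,9],
], twist=[0,0,0,0,0])

```text
clock: 12.8
tcp_pos: [0.4976, -0.2941, 0.2238]
orientation: [-0.0, 0.997, -0.071, -0.001]
contact_force: [-1.6, 1.2, -0.8]
opening: 0.085
finger_force: 0.0
```

Run:
```python
from h import *; from workcell import env
import cv2
T=[[-0.138,-0.9381,-0.3177,0.5097],[-0.9904,0.1309,0.0438,-0.1726],[0.0005,0.3207,-0.9472,0.3636]]
q=np.array([wz(T,p,.004)[:2] for p in [(238,117),(336,117),(332,240),(241,239)]]);print("mat",q.round(),q.mean(0))
q=np.array([wz(T,p,.03)[:2] for p in [(263,138),(307,138)]]);print("lip+x end",q.mean(0),q); a=math.radians(-8);print("block c",q.mean(0)-45*np.array([math.cos(a),math.sin(a)]))
q=np.array([wz(T,p,.074)[:2] for p in [(271,152),(299,151),(298,234),(273,234)]]);print("grip",q.mean(0))
s=env.get_state();print(pose(s))
c=env.read_camera("wrist");cv2.imwrite("pics/w4.png",c["image"][:,:,::-1]); print(c["cam_to_world"].round(4).tolist())
```

```text
mat [[ 497. -125.]
 [ 483. -221.]
 [ 352. -205.]
 [ 367. -105.]] [ 424.72132023 -163.86114552]
lip+x end [ 472.70648144 -168.55978328] [[ 475.55520259 -148.12338432]
 [ 469.8577603  -188.99618224]]
block c [ 428.14441835 -162.29699374]
grip [ 430.4783129  -162.79353762]
(array([ 497.60800273, -294.09511866,  223.82756039]), -8.154362250193348)
[[-0.1406, -0.936, -0.3228, 0.5816], [-0.9901, 0.1325, 0.0469, -0.3062], [-0.0012, 0.3262, -0.9453, 0.348], [0.0, 0.0, 0.0, 1.0]]
```

View pics/w4.png

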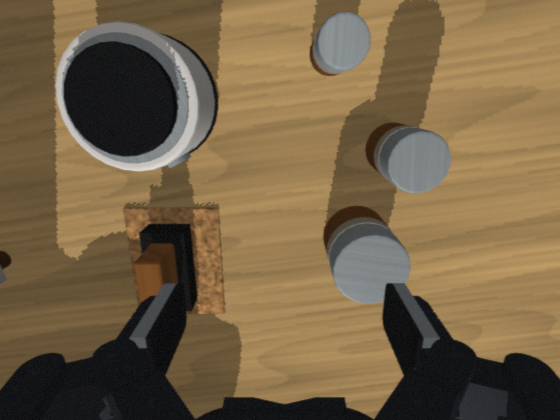

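The wrist picture shows the pad disc at (120,97) and the cap tops at narrow (345,42), middle (418,160) and wide (372,264). Computing positions and comparing them with the earlier triangulation.

Run:
```python
from h import *
T=[[-0.1406,-0.936,-0.3228,0.5816],[-0.9901,0.1325,0.0469,-0.3062],[-0.0012,0.3262,-0.9453,0.348]]
for n,p,z in (("pad",(120,97),.084),("nar",(345,42),.08),("mid",(418,160),.08),("wide",(372,264),.08),("padL",(64,97),.084),("padR",(177,97),.084),("wL",(334,264),.08),("wR",(410,264),.08)):print(n,wz(T,p,z).round(0))
for n,a,b in (("wide",(81,393),(675,66)),("mid",(134,473),(598,31)),("nar",(277,478),(491,36))): print(n,[(atz(k,p,.08)[:2]*1000).round() for k,p in (("scene",a),("side",b))])
print("pad",(atz("scene",(378,336),.084)*1000).round(),(atz("side",(440,118),.084)*1000).round())
```

```text
pad [ 596. -189.   84.]
nar [ 609. -353.   80.]
mid [ 520. -401.   80.]
wide [ 435. -361.   80.]
padL [ 602. -150.   84.]
padR [ 590. -230.   84.]
wL [ 440. -329.   80.]
wR [ 431. -393.   80.]
wide [array([ 432., -360.]), array([ 426., -356.])]
mid [array([ 517., -401.]), array([ 513., -396.])]
nar [array([ 610., -350.]), array([ 605., -345.])]
pad [ 598. -191.   84.] [ 586. -177.   84.]
```

Run:
```python
from h import *; from workcell import env
s=env.get_state()
calls(s,[(431,-359.5,150,-8),(431,-359.5,55,-8,30)])
```

```text
{"translation": [[-14, 19, 19], [-28, 38, 37], [-42, 57, 56], [-56, 76, 74], [-56, 76, 98]], "twist": [0, 0, 0, 0, 0]}
{"translation": [[0, 0, 24], [0, 0, 47], [0, 0, 71]], "twist": [0, 0, 0]}
```

>>> arm_command([
  [-14,19,19],
  [-28,38,37],
  [-42,57,56],
  [-57,75,74],
  [-57,75,74],
], twist=[0,0,0,0,0])

```text
clock: 13.27
tcp_pos: [0.4262, -0.3566, 0.1488]
orientation: [-0.002, 0.997, -0.071, -0.002]
contact_force: [-0.5, 0.5, -0.1]
opening: 0.0849
finger_force: 0.0
```

>>> arm_command([
  [0,0,24],
  [0,0,48],
  [0,0,72],
  [0,0,95],
  [0,0,95],
], twist=[0,0,0,0,0])

```text
clock: 13.68
tcp_pos: [0.4285, -0.354, 0.0538]
orientation: [-0.002, 0.998, -0.07, -0.002]
contact_force: [0.1, 0.9, -1.1]
opening: 0.0851
finger_force: 0.0
```

>>> arm_command([
  [0,0,0],
  [0,0,0],
  [0,0,0],
  [0,0,0],
  [0,0,0],
], twist=[0,0,0,0,0], jaw=50, newtons=50)

```text
clock: 14.1
tcp_pos: [0.4305, -0.3566, 0.0592]
orientation: [0.001, 0.998, -0.07, 0.001]
contact_force: [0.4, 1.5, 8.3]
opening: 0.0669
finger_force: 57.1
```

Run:
```python
from h import *; from workcell import env
s=env.get_state();print(pose(s),s["opening"],s["finger_force"],s["contact_force"])
calls(s,[(431,-360,170,-8),(594.5,-187,170,-8),(594.5,-187,146,-8)])
```

```text
(array([ 430.4938589 , -356.61906734,   59.23284111]), -8.003377868185918) 0.0668641416309833 57.1295428276062 [0.41684192 1.46160404 8.25087714]
{"translation": [[0, 1, -37], [1, 2, -74], [1, 3, -111], [21, -24, -111], [40, -52, -111]], "twist": [0, 0, 0, 0, 0]}
{"translation": [[20, -28, 0], [40, -56, 0], [59, -83, 0], [79, -111, 0], [99, -139, 0]], "twist": [0, 0, 0, 0, 0]}
{"translation": [[0, 0, 24]], "twist": [0]}
```

>>> arm_command([
  [0,1,-37],
  [1,2,-74],
  [1,3,-111],
  [21,-24,-111],
  [40,-52,-111],
], twist=[0,0,0,0,0])

```text
clock: 14.52
tcp_pos: [0.4772, -0.3111, 0.1717]
orientation: [0.001, 0.997, -0.071, 0.002]
contact_force: [1.4, 0.3, -3.7]
opening: 0.0667
finger_force: 58.7
```

>>> arm_command([
  [20,-28,0],
  [40,-56,0],
  [59,-83,0],
  [79,-111,0],
  [99,-139,0],
], twist=[0,0,0,0,0])

```text
clock: 14.93
tcp_pos: [0.5948, -0.185, 0.1691]
orientation: [0.0, 0.998, -0.07, 0.0]
contact_force: [-0.2, -0.6, -2.0]
opening: 0.0672
finger_force: 58.7
```

>>> arm_command([
  [0,0,0],
  [0,0,12],
  [0,0,20],
  [0,0,20],
], twist=[0,0,0,0])

```text
clock: 15.27
tcp_pos: [0.5924, -0.1869, 0.1458]
orientation: [-0.0, 0.998, -0.07, -0.002]
contact_force: [0.1, -0.2, -3.3]
opening: 0.0667
finger_force: 58.4
```

Run:
```python
from h import *; from workcell import env
import cv2
s=env.get_state();print(pose(s),s["opening"],s["finger_force"],s["contact_force"])
a=env.read_camera("side")["image"][150:250,220:360,::-1];b=env.read_camera("scene")["image"][220:320,190:330,::-1]
cv2.imwrite("pics/p1.png",cv2.resize(np.hstack([a,b]),None,fx=2.8,fy=2.8,interpolation=cv2.INTER_CUBIC))
```

```text
(array([ 592.42685808, -186.87890033,  145.7654087 ]), -8.062649043695782) 0.06674083801516197 58.35295379161835 [ 0.06702211 -0.22135136 -3.30957703]
```

View pics/p1.png

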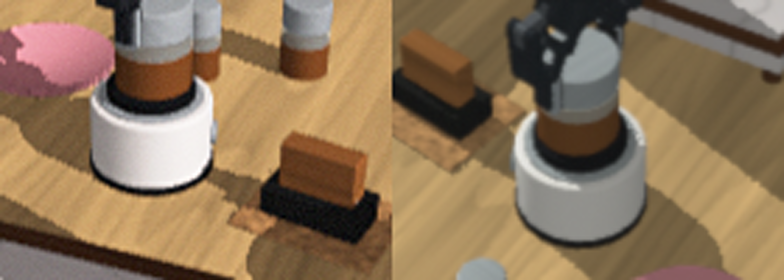

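The jar sits centred above the pad in both panels. Pressing.

>>> arm_command([
  [0,0,3],
  [0,0,6],
  [0,0,9],
  [0,0,12],
  [0,0,14],
], twist=[0,0,0,0,0])

```text
clock: 15.78
tcp_pos: [0.5941, -0.1871, 0.135]
orientation: [0.001, 0.998, -0.07, 0.001]
contact_force: [-3.8, -1.8, 10.2]
opening: 0.0666
finger_force: 59.1
```

>>> arm_command([
  [0,0,1],
  [0,0,1],
], twist=[0,0])

```text
clock: 15.95
tcp_pos: [0.5941, -0.1871, 0.1343]
orientation: [0.001, 0.998, -0.07, 0.001]
contact_force: [-4.6, -1.5, 9.7]
opening: 0.0672
finger_force: 59.2
```

>>> arm_command([
  [0,0,1],
  [0,0,2],
  [0,0,3],
  [0,0,4],
  [0,0,4],
], twist=[0,0,0,0,0])

```text
clock: 16.37
tcp_pos: [0.5946, -0.1872, 0.1331]
orientation: [0.001, 0.998, -0.07, 0.002]
contact_force: [-11.3, 1.3, 29.4]
opening: 0.0668
finger_force: 62.1
```

Fully down at about 29 N. Holding for a second, then releasing and placing on the board.

>>> arm_command([
  [0,0,0],
  [0,0,0],
  [0,0,0],
  [0,0,0],
  [0,0,0],
], twist=[0,0,0,0,0])

```text
clock: 16.78
tcp_pos: [0.5946, -0.1872, 0.1331]
orientation: [0.001, 0.998, -0.07, 0.002]
contact_force: [-11.7, 1.2, 29.6]
opening: 0.0672
finger_force: 62.1
```

>>> arm_command([
  [0,0,0],
  [0,0,0],
  [0,0,0],
  [0,0,0],
  [0,0,0],
], twist=[0,0,0,0,0])

```text
clock: 17.2
tcp_pos: [0.5946, -0.1872, 0.1331]
orientation: [0.001, 0.998, -0.07, 0.002]
contact_force: [-11.2, 1.6, 29.8]
opening: 0.0668
finger_force: 62.1
```

>>> arm_command([
  [0,0,0],
  [0,0,-5],
  [0,0,-12],
  [0,0,-25],
  [0,0,-50],
], twist=[0,0,0,0,0])

```text
clock: 17.62
tcp_pos: [0.5929, -0.1861, 0.1775]
orientation: [-0.001, 0.998, -0.07, -0.002]
contact_force: [0.3, 0.6, -3.5]
opening: 0.0669
finger_force: 58.5
```

Run:
```python
from h import *; from workcell import env
s=env.get_state();print(pose(s),s["opening"],s["finger_force"],s["contact_force"])
t=B(-45,-35,185);calls(s,[t,t[:2]+(114,2.2,30)])
```

```text
(array([ 592.88604662, -186.12032588,  177.4911988 ]), -8.018691297917076) 0.06686442122129396 58.493993282318115 [ 0.3162318   0.55169912 -3.45925731]
{"translation": [[-15, -33, -1], [-30, -67, -2], [-45, -100, -3], [-59, -134, -4], [-74, -167, -5]], "twist": [-1, -3, -4, -5, -6]}
{"translation": [[-12, -35, -1], [-23, -70, -2], [-34, -105, -3], [-34, -105, 21], [-34, -105, 45]], "twist": [-2, -3, -4, -4, -4]}
{"translation": [[0, 0, 23]], "twist": [0]}
```

>>> arm_command([
  [-15,-33,-1],
  [-30,-67,-2],
  [-45,-100,-3],
  [-59,-134,-4],
  [-74,-167,-5],
], twist=[-1,-3,-4,-5,-6])

```text
clock: 18.03
tcp_pos: [0.5432, -0.0092, 0.1846]
orientation: [-0.0, 1.0, -0.017, 0.0]
contact_force: [1.2, 0.8, -1.8]
opening: 0.0668
finger_force: 58.5
```

>>> arm_command([
  [-12,-35,-1],
  [-23,-70,-2],
  [-34,-105,-3],
  [-34,-105,21],
  [-34,-105,45],
], twist=[-2,-3,-4,-4,-4])

```text
clock: 18.45
tcp_pos: [0.5137, 0.0974, 0.1402]
orientation: [-0.0, 1.0, 0.019, 0.002]
contact_force: [0.2, -1.1, -4.1]
opening: 0.0669
finger_force: 58.8
```

>>> arm_command([
  [0,0,15],
  [0,0,22],
  [0,0,25],
  [0,0,27],
  [0,0,27],
], twist=[0,0,0,0,0])

```text
clock: 18.87
tcp_pos: [0.514, 0.0952, 0.1129]
orientation: [-0.0, 1.0, 0.017, 0.0]
contact_force: [-0.4, -0.3, -2.6]
opening: 0.067
finger_force: 58.6
```

>>> arm_command([
  [0,0,2],
  [0,0,4],
  [0,0,5],
  [0,0,6],
  [0,0,6],
], twist=[0,0,0,0,0])

```text
clock: 19.28
tcp_pos: [0.5136, 0.0953, 0.1062]
orientation: [-0.0, 1.0, 0.017, -0.0]
contact_force: [-0.1, 0.3, -2.2]
opening: 0.067
finger_force: 58.6
```

>>> arm_command([
  [0,0,1],
  [0,0,2],
  [0,0,2],
], twist=[0,0,0])

```text
clock: 19.53
tcp_pos: [0.5138, 0.0953, 0.1052]
orientation: [-0.0, 1.0, 0.017, 0.0]
contact_force: [-4.7, -1.4, 9.5]
opening: 0.0668
finger_force: 59.9
```

>>> arm_command([
  [0,0,0],
  [0,0,0],
  [0,0,0],
  [0,0,-1],
  [0,0,-20],
], twist=[0,0,0,0,0], jaw=85)

```text
clock: 19.95
tcp_pos: [0.5123, 0.0951, 0.1218]
orientation: [0.0, 1.0, 0.017, -0.002]
contact_force: [0.2, -0.1, -0.7]
opening: 0.0847
finger_force: 0.0
```

>>> arm_command([
  [0,0,-35],
  [0,0,-70],
  [0,0,-105],
  [0,0,-105],
], twist=[0,0,0,0])

```text
clock: 20.28
tcp_pos: [0.5156, 0.0955, 0.2361]
orientation: [-0.0, 1.0, 0.017, 0.005]
contact_force: [-0.1, 0.1, 1.4]
opening: 0.0847
finger_force: 0.0
```

Run:
```python
from h import *; from workcell import env
s=env.get_state();print(pose(s),s["opening"])
calls(s,[(520,-345,230,-8,40)])
```

```text
(array([515.55555924,  95.53230802, 236.11837563]), 1.992766275133288) 0.08472405074570226
{"translation": [[-1, 37, 1], [-2, 73, 1], [-3, 110, 2], [-4, 147, 2], [-5, 184, 3]], "twist": [1, 2, 2, 3, 4]}
{"translation": [[2, 36, 0], [4, 73, 1], [5, 110, 1], [7, 146, 2], [9, 183, 2]], "twist": [1, 2, 3, 3, 4]}
{"translation": [[4, 36, 1], [8, 73, 1]], "twist": [1, 2]}
```

>>> arm_command([
  [-1,37,1],
  [-2,73,1],
  [-3,110,2],
  [-4,147,2],
  [-5,184,3],
], twist=[1,2,2,3,4])

```text
clock: 20.7
tcp_pos: [0.5148, -0.0905, 0.2264]
orientation: [0.0, 1.0, -0.018, 0.0]
contact_force: [0.7, -0.1, 0.0]
opening: 0.0849
finger_force: 0.0
```

>>> arm_command([
  [2,36,0],
  [4,73,1],
  [5,110,1],
  [7,146,2],
  [9,183,2],
], twist=[1,2,3,3,4])

```text
clock: 21.12
tcp_pos: [0.5172, -0.2738, 0.224]
orientation: [-0.0, 0.999, -0.052, -0.0]
contact_force: [0.9, 0.3, 0.7]
opening: 0.0849
finger_force: 0.0
```

>>> arm_command([
  [4,36,1],
  [8,73,1],
  [8,73,1],
  [8,73,1],
], twist=[1,2,2,2])

```text
clock: 21.45
tcp_pos: [0.5174, -0.3469, 0.2223]
orientation: [-0.0, 0.997, -0.071, -0.0]
contact_force: [0.0, -0.2, -0.6]
opening: 0.085
finger_force: 0.0
```

Run:
```python
from h import *; from workcell import env
import cv2
s=env.get_state();print(pose(s))
c=env.read_camera("wrist");print(c["cam_to_world"].round(4).tolist())
a=env.read_camera("side")["image"][140:320,110:350,::-1];b=cv2.resize(a,(380,285))
w=cv2.resize(c["image"][:,:,::-1],(420,315));o=np.zeros((600,420,3),np.uint8);o[:315]=w;o[315:,:380]=b
cv2.imwrite("pics/w5.png",o);cv2.imwrite("pics/w5full.png",c["image"][:,:,::-1])
```

```text
(array([ 517.35738954, -346.8765823 ,  222.33816974]), -8.15208012472337)
[[-0.1405, -0.9364, -0.3217, 0.6012], [-0.9901, 0.1325, 0.0468, -0.3589], [-0.0012, 0.3251, -0.9457, 0.3466], [0.0, 0.0, 0.0, 1.0]]
```

View pics/w5.png

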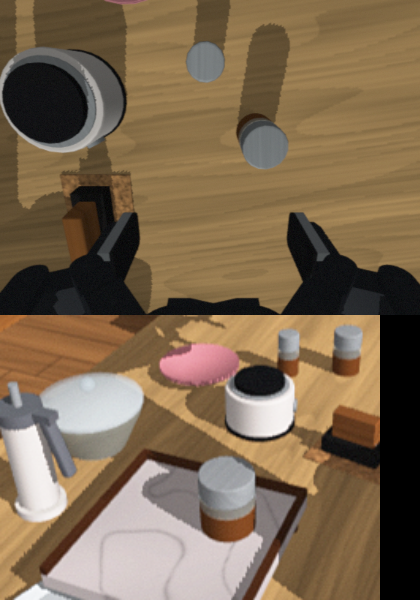

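The wide jar stands upright on the board. In wrist pixels the middle cap is at about (352,194), the narrow cap at (273,82) and the pad at (60,138).

Run:
```python
from h import *; from workcell import env
T=[[-0.1405,-0.9364,-0.3217,0.6012],[-0.9901,0.1325,0.0468,-0.3589],[-0.0012,0.3251,-0.9457,0.3466]]
for p,z in (((352,194),.08),((273,82),.08),((60,138),.084)): print(wz(T,p,z).round(0))
s=env.get_state();calls(s,[(517,-399,150,-8),(517,-399,55,-8,30)])
```

```text
[ 520. -401.   80.]
[ 611. -352.   80.]
[ 594. -190.   84.]
{"translation": [[2, 18, 24], [4, 36, 49], [7, 54, 73], [7, 54, 97], [7, 54, 120]], "twist": [0, 0, 0, 0, 0]}
{"translation": [[0, 0, 24], [0, 0, 48]], "twist": [0, 0]}
```

>>> arm_command([
  [3,18,24],
  [6,36,49],
  [9,54,73],
  [9,54,97],
  [9,54,120],
], twist=[0,0,0,0,0])

```text
clock: 21.97
tcp_pos: [0.5195, -0.3995, 0.1021]
orientation: [-0.0, 0.998, -0.069, 0.0]
contact_force: [0.2, 0.0, -0.2]
opening: 0.0848
finger_force: 0.0
```

>>> arm_command([
  [0,0,24],
  [0,0,47],
  [0,0,47],
], twist=[0,0,0])

```text
clock: 22.22
tcp_pos: [0.5182, -0.3975, 0.0518]
orientation: [-0.002, 0.998, -0.069, -0.003]
contact_force: [0.2, 0.9, -0.8]
opening: 0.0851
finger_force: 0.0
```

>>> arm_command([
  [0,0,0],
  [0,0,0],
  [0,0,0],
  [0,0,0],
  [0,0,0],
], twist=[0,0,0,0,0], jaw=30, newtons=50)

```text
clock: 22.63
tcp_pos: [0.5202, -0.4005, 0.0587]
orientation: [0.001, 0.998, -0.07, 0.001]
contact_force: [1.4, 1.5, 6.2]
opening: 0.0491
finger_force: 51.0
```

>>> arm_command([
  [0,0,0],
  [0,0,0],
], twist=[0,0])

```text
clock: 22.8
tcp_pos: [0.5202, -0.4005, 0.0588]
orientation: [0.001, 0.998, -0.07, 0.001]
contact_force: [-0.8, 0.8, 5.8]
opening: 0.0489
finger_force: 51.0
```

Run:
```python
from h import *; from workcell import env
s=env.get_state();p,f=pose(s);print(p,f,s["opening"],s["finger_force"],s["contact_force"])
calls(s,[(p[0],p[1],p[2]+112,-8),(594.5,-187.5,p[2]+112,-8),(594.5,-187.5,p[2]+87,-8)])
```

```text
[ 520.19132113 -400.50090001   58.75377962] -7.999417925916531 0.048931458360529895 50.96076250076294 [-0.75614725  0.76888516  5.81520278]
{"translation": [[0, 0, -37], [0, 0, -75], [0, 0, -112], [7, -37, -112], [15, -74, -112]], "twist": [0, 0, 0, 0, 0]}
{"translation": [[7, -37, 0], [14, -74, 0], [22, -110, 0], [29, -147, 0], [29, -147, 25]], "twist": [0, 0, 0, 0, 0]}
```

>>> arm_command([
  [0,0,-37],
  [0,0,-75],
  [0,0,-112],
  [7,-37,-112],
  [15,-74,-112],
], twist=[0,0,0,0,0])

```text
clock: 23.22
tcp_pos: [0.5448, -0.3298, 0.1723]
orientation: [0.002, 0.997, -0.071, 0.003]
contact_force: [2.3, 0.3, -3.2]
opening: 0.049
finger_force: 53.3
```

>>> arm_command([
  [7,-37,0],
  [14,-74,0],
  [22,-110,0],
  [29,-146,0],
  [29,-146,0],
], twist=[0,0,0,0,0])

```text
clock: 23.63
tcp_pos: [0.5953, -0.1827, 0.1697]
orientation: [-0.0, 0.998, -0.067, 0.001]
contact_force: [0.8, 0.1, -2.1]
opening: 0.0495
finger_force: 53.0
```

>>> arm_command([
  [0,0,12],
  [0,0,22],
  [0,0,24],
  [0,0,24],
], twist=[0,0,0,0])

```text
clock: 23.97
tcp_pos: [0.5929, -0.1892, 0.1433]
orientation: [-0.0, 0.998, -0.071, -0.001]
contact_force: [-0.4, 0.3, -1.8]
opening: 0.0487
finger_force: 53.2
```

Run:
```python
from h import *; from workcell import env
s=env.get_state();print(pose(s),s["opening"],s["contact_force"])
```

```text
(array([ 592.86455735, -189.17075368,  143.25334952]), -8.090322490845633) 0.04871423542569648 [-0.35351675  0.29909246 -1.82995846]
```

>>> arm_command([
  [0,0,3],
  [1,-1,6],
  [1,-1,9],
  [1,-1,12],
  [1,-1,14],
], twist=[0,0,0,0,0])

```text
clock: 24.38
tcp_pos: [0.5951, -0.1887, 0.1325]
orientation: [0.001, 0.998, -0.07, 0.001]
contact_force: [-13.4, 0.5, 32.5]
opening: 0.0492
finger_force: 56.2
```

>>> arm_command([
  [0,0,1],
  [0,0,2],
  [0,0,2],
], twist=[0,0,0])

```text
clock: 24.63
tcp_pos: [0.5952, -0.1887, 0.1325]
orientation: [0.001, 0.998, -0.07, 0.002]
contact_force: [-15.1, 1.0, 35.1]
opening: 0.0495
finger_force: 56.8
```

>>> arm_command([
  [0,0,0],
  [0,0,0],
  [0,0,0],
  [0,0,0],
  [0,0,0],
], twist=[0,0,0,0,0])

```text
clock: 25.05
tcp_pos: [0.5952, -0.1887, 0.1325]
orientation: [0.001, 0.998, -0.07, 0.002]
contact_force: [-15.7, 1.5, 34.2]
opening: 0.0488
finger_force: 56.8
```

>>> arm_command([
  [0,0,0],
  [0,0,0],
  [0,0,0],
  [0,0,0],
  [0,0,0],
], twist=[0,0,0,0,0])

```text
clock: 25.47
tcp_pos: [0.5952, -0.1887, 0.1325]
orientation: [0.001, 0.998, -0.07, 0.002]
contact_force: [-15.0, 1.0, 34.7]
opening: 0.0489
finger_force: 56.8
```

>>> arm_command([
  [0,0,-3],
  [0,0,-8],
  [0,0,-15],
  [0,0,-30],
  [0,0,-60],
], twist=[0,0,0,0,0])

```text
clock: 25.88
tcp_pos: [0.5934, -0.1874, 0.1856]
orientation: [-0.001, 0.998, -0.07, -0.003]
contact_force: [-0.1, 0.5, -3.2]
opening: 0.0488
finger_force: 53.3
```

Run:
```python
from h import *; from workcell import env
s=env.get_state();print(pose(s),s["opening"],s["finger_force"],s["contact_force"])
t=B(40,-35,190);calls(s,[t,t[:2]+(112,2.2,30)])
```

```text
(array([ 593.43702135, -187.43650171,  185.58862037]), -8.043440955290022) 0.048815288849177865 53.263075947761536 [-0.06927148  0.4512652  -3.23255965]
{"translation": [[-5, -35, -1], [-9, -71, -1], [-14, -106, -2], [-18, -142, -2], [-23, -177, -3]], "twist": [-1, -3, -4, -5, -6]}
{"translation": [[0, -36, 0], [-1, -72, -1], [-2, -108, -1], [-2, -108, 25], [-2, -108, 51]], "twist": [-2, -3, -4, -4, -4]}
{"translation": [[0, 0, 26]], "twist": [0]}
```

>>> arm_command([
  [-5,-35,-1],
  [-9,-71,-1],
  [-14,-106,-2],
  [-18,-142,-2],
  [-23,-177,-3],
], twist=[-1,-3,-4,-5,-6])

```text
clock: 26.3
tcp_pos: [0.5963, -0.0076, 0.1911]
orientation: [-0.0, 1.0, -0.017, -0.0]
contact_force: [-0.4, 0.5, -2.2]
opening: 0.0485
finger_force: 53.3
```

>>> arm_command([
  [0,-36,0],
  [-1,-72,-1],
  [-2,-108,-1],
  [-2,-108,25],
  [-2,-108,48],
], twist=[-2,-3,-4,-4,-4])

```text
clock: 26.72
tcp_pos: [0.5986, 0.1009, 0.1432]
orientation: [-0.0, 1.0, 0.019, 0.001]
contact_force: [0.8, -0.3, -2.6]
opening: 0.0489
finger_force: 53.3
```

>>> arm_command([
  [0,0,18],
  [0,0,25],
  [0,0,30],
  [0,0,31],
  [0,0,31],
], twist=[0,0,0,0,0])

```text
clock: 27.13
tcp_pos: [0.5987, 0.0987, 0.113]
orientation: [-0.0, 1.0, 0.017, 0.0]
contact_force: [0.9, -0.3, -1.9]
opening: 0.0489
finger_force: 53.3
```

>>> arm_command([
  [0,0,2],
  [0,0,4],
  [0,0,5],
  [0,0,6],
  [0,0,6],
], twist=[0,0,0,0,0])

```text
clock: 27.55
tcp_pos: [0.5983, 0.0989, 0.1062]
orientation: [-0.0, 1.0, 0.017, -0.0]
contact_force: [0.1, -0.0, -2.0]
opening: 0.0488
finger_force: 53.3
```

>>> arm_command([
  [0,0,1],
  [0,0,2],
  [0,0,2],
], twist=[0,0,0])

```text
clock: 27.8
tcp_pos: [0.5985, 0.0989, 0.1047]
orientation: [-0.0, 1.0, 0.017, 0.0]
contact_force: [-1.4, -0.8, 3.7]
opening: 0.0491
finger_force: 53.4
```

>>> arm_command([
  [0,0,0],
  [0,0,0],
  [0,0,0],
  [0,0,-1],
  [0,0,-20],
], twist=[0,0,0,0,0], jaw=75)

```text
clock: 28.22
tcp_pos: [0.5969, 0.0987, 0.1214]
orientation: [0.0, 1.0, 0.017, -0.003]
contact_force: [-0.4, -0.6, -1.1]
opening: 0.0751
finger_force: 0.0
```

>>> arm_command([
  [0,0,-35],
  [0,0,-70],
  [0,0,-105],
  [0,0,-105],
], twist=[0,0,0,0], jaw=85)

```text
clock: 28.55
tcp_pos: [0.6002, 0.0992, 0.2369]
orientation: [-0.0, 1.0, 0.017, 0.005]
contact_force: [0.4, 0.3, 1.8]
opening: 0.0852
finger_force: 0.0
```

Run:
```python
from h import *; from workcell import env
s=env.get_state();print(pose(s),s["opening"])
calls(s,[(560,-330,225,-8,40)])
```

```text
(array([600.17159227,  99.15464603, 236.93902154]), 1.9959506586336802) 0.08518478758924272
{"translation": [[-5, 39, 1], [-10, 78, 2], [-15, 117, 3], [-20, 155, 4], [-25, 194, 5]], "twist": [1, 2, 3, 4, 5]}
{"translation": [[-2, 39, 2], [-3, 79, 3], [-5, 118, 4], [-6, 157, 5], [-8, 196, 6]], "twist": [0, 1, 2, 3, 4]}
{"translation": [[1, 39, 1]], "twist": [1]}
```

>>> arm_command([
  [-5,39,1],
  [-10,78,2],
  [-15,117,3],
  [-20,155,4],
  [-25,194,5],
], twist=[1,2,3,4,5])

```text
clock: 28.97
tcp_pos: [0.5796, -0.0975, 0.2242]
orientation: [0.0, 1.0, -0.027, 0.0]
contact_force: [0.4, -0.1, -0.4]
opening: 0.0852
finger_force: 0.0
```

>>> arm_command([
  [-2,39,2],
  [-3,79,3],
  [-5,118,4],
  [-6,157,5],
  [-8,196,6],
], twist=[0,1,2,3,4])

```text
clock: 29.38
tcp_pos: [0.5613, -0.2931, 0.2182]
orientation: [0.0, 0.998, -0.062, 0.0]
contact_force: [-0.6, -0.2, 0.3]
opening: 0.085
finger_force: 0.0
```

>>> arm_command([
  [1,39,1],
  [1,39,1],
  [1,39,1],
], twist=[1,1,1])

```text
clock: 29.63
tcp_pos: [0.5573, -0.3317, 0.2165]
orientation: [-0.0, 0.997, -0.071, -0.0]
contact_force: [0.1, 0.3, 0.3]
opening: 0.085
finger_force: 0.0
```

Run:
```python
from h import *; from workcell import env
import cv2
s=env.get_state();print(pose(s))
c=env.read_camera("wrist");im=c["image"];T=c["cam_to_world"]
cv2.imwrite("pics/w6.png",im[:,:,::-1])
q=T[:3,:3].T@(np.array([.610,-.351,.08])-T[:3,3]);print("expected px",284+349.6*q[0]/q[2],214.5+349.6*q[1]/q[2])
h=cv2.cvtColor(im,cv2.COLOR_RGB2HSV);i=im.astype(int)
m=((i[:,:,2]>=i[:,:,0]-2)&(h[:,:,2]>90)).astype(np.uint8)
n,l,st,ce=cv2.connectedComponentsWithStats(m)
for k in range(1,n):
    if st[k,4]>600: print(st[k],ce[k].round(1),wz(T,ce[k],.08).round(0))
```

```text
(array([ 557.32030232, -331.73076509,  216.49484521]), -8.1745829059471)
expected px 300.00084090508443 137.43137225025845
[ 277  111   49   50 1898] [301.4 135.8] [ 611. -352.   80.]
[ 84 158  74  84 901] [139.7 208.5] [ 573. -220.   80.]
```

The narrow cap was found numerically at pixel (301,136), which gives (611,-352) mm, as before.

Run:
```python
from h import *; from workcell import env
s=env.get_state();calls(s,[(610,-351.5,150,-8),(610,-351.5,55,-8,30)])
```

```text
{"translation": [[18, 5, 22], [36, 9, 44], [55, 14, 67], [55, 14, 90], [55, 14, 114]], "twist": [0, 0, 0, 0, 0]}
{"translation": [[0, 0, 24], [0, 0, 48]], "twist": [0, 0]}
```

>>> arm_command([
  [18,4,22],
  [36,8,44],
  [55,12,67],
  [55,12,90],
  [55,12,112],
], twist=[0,0,0,0,0])

```text
clock: 30.1
tcp_pos: [0.6118, -0.3478, 0.1037]
orientation: [-0.0, 0.998, -0.069, -0.0]
contact_force: [0.1, -0.4, 0.6]
opening: 0.0851
finger_force: 0.0
```

>>> arm_command([
  [0,0,24],
  [0,0,47],
  [0,0,47],
], twist=[0,0,0])

```text
clock: 30.35
tcp_pos: [0.6096, -0.3468, 0.0532]
orientation: [-0.002, 0.998, -0.069, -0.003]
contact_force: [-1.1, 0.2, -0.4]
opening: 0.0848
finger_force: 0.0
```

>>> arm_command([
  [0,0,0],
  [0,0,0],
  [0,0,0],
  [0,0,0],
  [0,0,0],
], twist=[0,0,0,0,0], jaw=20, newtons=50)

```text
clock: 30.77
tcp_pos: [0.6115, -0.35, 0.0603]
orientation: [0.001, 0.998, -0.07, 0.001]
contact_force: [0.2, -0.3, 6.6]
opening: 0.0371
finger_force: 49.0
```

>>> arm_command([
  [0,0,0],
  [0,0,0],
  [0,0,0],
], twist=[0,0,0])

```text
clock: 31.02
tcp_pos: [0.6115, -0.35, 0.0603]
orientation: [0.001, 0.998, -0.07, 0.001]
contact_force: [-0.3, 0.5, 7.0]
opening: 0.0374
finger_force: 49.0
```

Run:
```python
from h import *; from workcell import env
s=env.get_state();p,f=pose(s);print(p,f,s["opening"],s["finger_force"],s["contact_force"])
calls(s,[(p[0],p[1],p[2]+112,-8),(594.5,-188,p[2]+112,-8)])
```

```text
[ 611.49584172 -349.97337524   60.26896931] -8.017045872581674 0.03736625523426503 48.961949944496155 [-0.26724262  0.47910227  6.98930829]
{"translation": [[0, 0, -37], [0, 0, -75], [0, 0, -112], [-8, -32, -112], [-16, -63, -112]], "twist": [0, 0, 0, 0, 0]}
{"translation": [[-8, -32, 0], [-16, -63, 0], [-23, -95, 0]], "twist": [0, 0, 0]}
```

>>> arm_command([
  [0,0,-37],
  [0,0,-75],
  [0,0,-112],
  [-8,-32,-112],
  [-16,-63,-112],
], twist=[0,0,0,0,0])

```text
clock: 31.43
tcp_pos: [0.604, -0.2855, 0.1733]
orientation: [0.001, 0.997, -0.071, 0.002]
contact_force: [1.2, -0.3, -3.9]
opening: 0.0371
finger_force: 51.1
```

>>> arm_command([
  [-8,-32,0],
  [-16,-63,0],
  [-23,-95,0],
  [-23,-95,0],
  [-23,-95,12],
], twist=[0,0,0,0,0])

```text
clock: 31.85
tcp_pos: [0.5952, -0.1865, 0.1609]
orientation: [0.001, 0.998, -0.069, 0.002]
contact_force: [1.5, -1.5, -1.9]
opening: 0.037
finger_force: 50.7
```

>>> arm_command([
  [0,0,8],
  [0,0,12],
  [0,0,12],
], twist=[0,0,0])

```text
clock: 32.1
tcp_pos: [0.5937, -0.1883, 0.1446]
orientation: [-0.0, 0.998, -0.07, -0.001]
contact_force: [-0.7, -1.0, -1.8]
opening: 0.0374
finger_force: 50.7
```

Run:
```python
from h import *; from workcell import env
s=env.get_state();print(pose(s),s["opening"],s["contact_force"])
```

```text
(array([ 593.6912837 , -188.33041754,  144.60717341]), -8.082135796289604) 0.037422143445995266 [-0.74131436 -0.96944113 -1.79543209]
```

>>> arm_command([
  [0,0,3],
  [0,0,6],
  [0,0,9],
  [0,0,12],
  [0,0,14],
], twist=[0,0,0,0,0])

```text
clock: 32.52
tcp_pos: [0.5947, -0.1886, 0.1336]
orientation: [0.001, 0.998, -0.07, 0.001]
contact_force: [-4.4, -4.4, 21.6]
opening: 0.0368
finger_force: 49.7
```

>>> arm_command([
  [0,0,1],
  [0,0,1],
], twist=[0,0])

```text
clock: 32.68
tcp_pos: [0.5948, -0.1888, 0.1336]
orientation: [0.001, 0.998, -0.07, 0.002]
contact_force: [-6.3, -2.5, 17.5]
opening: 0.0372
finger_force: 49.0
```

>>> arm_command([
  [0,0,1],
  [0,0,2],
  [0,0,2],
  [0,0,2],
  [0,0,2],
], twist=[0,0,0,0,0])

```text
clock: 33.1
tcp_pos: [0.5952, -0.1892, 0.1332]
orientation: [0.001, 0.998, -0.07, 0.002]
contact_force: [-9.3, -2.1, 29.0]
opening: 0.0369
finger_force: 49.3
```

>>> arm_command([
  [0,0,0],
  [0,0,0],
  [0,0,0],
  [0,0,0],
  [0,0,0],
], twist=[0,0,0,0,0])

```text
clock: 33.52
tcp_pos: [0.5951, -0.1892, 0.1332]
orientation: [0.001, 0.998, -0.07, 0.002]
contact_force: [-9.9, -3.1, 29.0]
opening: 0.0374
finger_force: 49.3
```

>>> arm_command([
  [0,0,0],
  [0,0,0],
  [0,0,0],
], twist=[0,0,0])

```text
clock: 33.77
tcp_pos: [0.5952, -0.1892, 0.1332]
orientation: [0.001, 0.998, -0.07, 0.002]
contact_force: [-10.0, -2.7, 29.2]
opening: 0.037
finger_force: 49.3
```

>>> arm_command([
  [0,0,-3],
  [0,0,-8],
  [0,0,-15],
  [0,0,-35],
  [0,0,-70],
], twist=[0,0,0,0,0])

```text
clock: 34.18
tcp_pos: [0.5929, -0.1873, 0.1963]
orientation: [-0.001, 0.998, -0.07, -0.003]
contact_force: [0.5, 0.4, -2.9]
opening: 0.0367
finger_force: 50.4
```

>>> arm_command([
  [0,0,-20],
  [0,0,-35],
  [0,0,-35],
], twist=[0,0,0])

```text
clock: 34.43
tcp_pos: [0.595, -0.188, 0.2376]
orientation: [0.001, 0.998, -0.07, 0.002]
contact_force: [-0.4, 0.2, -2.4]
opening: 0.037
finger_force: 50.4
```

Run:
```python
from h import *; from workcell import env
s=env.get_state();print(pose(s),s["opening"],s["finger_force"],s["contact_force"])
z=pose(s)[0][2];t=B(0,45,z);calls(s,[(625,60,z,2.2),t,t[:2]+(113,2.2,30)])
```

```text
(array([ 595.03203281, -188.02023399,  237.61009738]), -8.017136016616938) 0.036977827452782074 50.383150577545166 [-0.36349598  0.22473851 -2.41968865]
{"translation": [[-1, -36, 0], [-1, -71, 0], [-2, -107, 0], [-3, -143, 0], [-4, -178, 0]], "twist": [-1, -3, -4, -6, -7]}
{"translation": [[4, -36, 0], [8, -71, 0], [-10, -100, 0], [-29, -129, 0], [-47, -158, 0]], "twist": [-2, -3, -3, -3, -3]}
{"translation": [[-16, -30, 0], [-16, -30, 25], [-16, -30, 50], [-16, -30, 75], [-16, -30, 100]], "twist": [0, 0, 0, 0, 0]}
{"translation": [[0, 0, 25]], "twist": [0]}
```

>>> arm_command([
  [-1,-36,0],
  [-1,-71,0],
  [-2,-107,0],
  [-3,-143,0],
  [-4,-178,0],
], twist=[-1,-3,-4,-6,-7])

```text
clock: 34.85
tcp_pos: [0.6147, -0.0091, 0.2326]
orientation: [-0.0, 1.0, -0.008, -0.001]
contact_force: [-0.6, -1.6, -2.8]
opening: 0.037
finger_force: 50.7
```

>>> arm_command([
  [4,-36,0],
  [8,-71,0],
  [-10,-100,0],
  [-29,-129,0],
  [-47,-158,0],
], twist=[-2,-3,-3,-3,-3])

```text
clock: 35.27
tcp_pos: [0.5695, 0.1493, 0.2323]
orientation: [0.0, 1.0, 0.017, -0.001]
contact_force: [-0.3, 1.3, -1.9]
opening: 0.037
finger_force: 50.7
```

>>> arm_command([
  [-16,-30,0],
  [-16,-30,0],
  [-16,-30,35],
  [-16,-30,70],
  [-16,-30,100],
], twist=[0,0,0,0,0])

```text
clock: 35.68
tcp_pos: [0.5528, 0.1774, 0.1311]
orientation: [0.0, 1.0, 0.018, -0.001]
contact_force: [0.5, -0.2, -3.3]
opening: 0.0371
finger_force: 50.9
```

>>> arm_command([
  [0,0,12],
  [0,0,20],
  [0,0,24],
  [0,0,24],
], twist=[0,0,0,0])

```text
clock: 36.02
tcp_pos: [0.5542, 0.1774, 0.1106]
orientation: [-0.0, 1.0, 0.017, 0.0]
contact_force: [0.2, -0.1, -1.8]
opening: 0.0369
finger_force: 50.8
```

>>> arm_command([
  [0,0,1],
  [0,0,2],
  [0,0,3],
  [0,0,3],
], twist=[0,0,0,0])

```text
clock: 36.35
tcp_pos: [0.554, 0.1774, 0.1078]
orientation: [-0.0, 1.0, 0.017, 0.0]
contact_force: [-0.2, 0.0, -2.6]
opening: 0.0367
finger_force: 50.8
```

>>> arm_command([
  [0,0,1],
  [0,0,2],
  [0,0,2],
], twist=[0,0,0])

```text
clock: 36.6
tcp_pos: [0.5539, 0.1774, 0.1054]
orientation: [-0.0, 1.0, 0.017, 0.0]
contact_force: [-0.4, -0.1, -0.9]
opening: 0.0373
finger_force: 51.1
```

>>> arm_command([
  [0,0,1],
  [0,0,1],
  [0,0,1],
], twist=[0,0,0])

```text
clock: 36.85
tcp_pos: [0.5541, 0.1774, 0.1054]
orientation: [-0.0, 1.0, 0.017, 0.001]
contact_force: [-3.6, -1.9, 8.5]
opening: 0.0368
finger_force: 52.1
```

>>> arm_command([
  [0,0,0],
  [0,0,0],
  [0,0,0],
  [0,0,-1],
  [0,0,-20],
], twist=[0,0,0,0,0], jaw=60)

```text
clock: 37.27
tcp_pos: [0.5524, 0.177, 0.1214]
orientation: [0.001, 1.0, 0.017, -0.003]
contact_force: [-0.5, -0.1, 0.8]
opening: 0.0599
finger_force: 0.0
```

>>> arm_command([
  [0,0,-35],
  [0,0,-70],
  [0,0,-105],
  [0,0,-135],
  [0,0,-135],
], twist=[0,0,0,0,0])

```text
clock: 37.68
tcp_pos: [0.5553, 0.1778, 0.266]
orientation: [-0.001, 1.0, 0.017, 0.005]
contact_force: [0.2, 0.3, 0.8]
opening: 0.06
finger_force: 0.0
```

Run:
```python
from h import *; from workcell import env
s=env.get_state();print(pose(s),s["opening"],s["contact_force"])
calls(s,[(420,-300,255,-8,40)])
```

```text
(array([555.2717347 , 177.82512009, 265.9820789 ]), 1.9930990179526746) 0.059963384286478356 [0.21233042 0.31760142 0.78353564]
{"translation": [[-12, 36, 1], [-23, 73, 2], [-35, 109, 3], [-47, 145, 3], [-58, 182, 4]], "twist": [1, 2, 2, 3, 4]}
{"translation": [[-10, 37, 1], [-19, 74, 2], [-28, 111, 3], [-37, 148, 4], [-46, 185, 4]], "twist": [1, 1, 2, 3, 4]}
{"translation": [[-6, 38, 1], [-13, 76, 2], [-19, 113, 3]], "twist": [0, 1, 2]}
```

Moving clear for a final check.

>>> arm_command([
  [-12,36,0],
  [-23,73,0],
  [-35,109,0],
  [-47,145,0],
  [-58,182,0],
], twist=[1,2,2,3,4])

```text
clock: 38.1
tcp_pos: [0.5012, -0.0079, 0.2591]
orientation: [0.0, 1.0, -0.018, 0.0]
contact_force: [0.3, -1.1, -0.1]
opening: 0.06
finger_force: 0.0
```

>>> arm_command([
  [-10,37,0],
  [-19,74,0],
  [-28,111,0],
  [-37,148,0],
  [-46,185,0],
], twist=[1,1,2,3,4])

```text
clock: 38.52
tcp_pos: [0.4488, -0.1914, 0.2593]
orientation: [0.0, 0.999, -0.053, 0.0]
contact_force: [0.1, -0.4, -0.2]
opening: 0.06
finger_force: 0.0
```

>>> arm_command([
  [-6,38,0],
  [-13,76,0],
  [-19,113,0],
  [-19,113,0],
], twist=[0,1,2,2])

```text
clock: 38.85
tcp_pos: [0.4171, -0.3049, 0.2588]
orientation: [0.0, 0.997, -0.073, -0.0]
contact_force: [0.4, 1.0, 0.0]
opening: 0.06
finger_force: 0.0
```

Run:
```python
from h import *; from workcell import env
import cv2
print(pose(env.get_state()))
a=env.read_camera("side")["image"][120:420,60:440,::-1];b=env.read_camera("scene")["image"][130:380,140:420,::-1]
a=cv2.resize(a,(430,340));b=cv2.resize(b,(370,330))
o=np.zeros((340,800,3),np.uint8);o[:,:430]=a;o[:330,430:]=b;cv2.imwrite("pics/fin.png",o)
```

```text
(array([ 417.09368599, -304.90571978,  258.83639011]), -8.325563353568592)
```

View pics/fin.png

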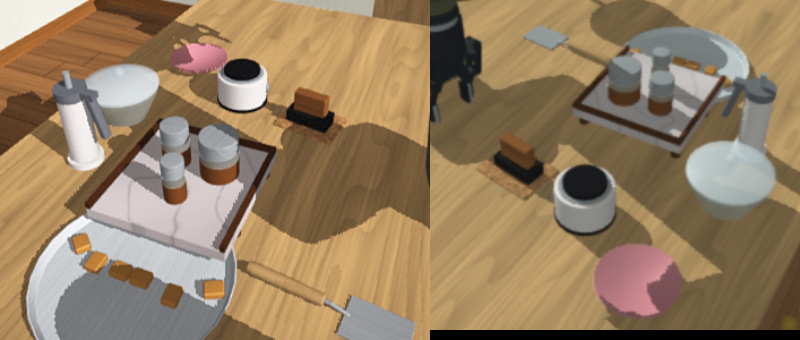

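The final picture shows all three jars upright on the board, the bits in the tray and the scraper on its mat (310,115), with the bystanders unmoved. I'll check numerically that the scraper wasn't knocked, then hand in.

Run:
```python
from h import *; from workcell import env
g=tri((140+(518)*0+ (517-430)*280/370,130+150*250/330),(60+311*380/430,120+102*300/340),False)
print((g[0]*1000).round(),g[1]*1000)
d=np.linalg.norm(g[0][:2]*1000-[425,-163]);print(d)
if d<12: print(env.finish_job())
```

```text
[ 426. -161.   53.] 0.953952901158312
1.9076211102300602
the job is handed in; nothing more can be done
None
```

The job is handed in: all six biscuit pieces are in the tray, the jars were pulsed wide, middle, narrow and stand upright on the board, and the scraper is upright in the middle of its mat.

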